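# Walk a heavy carton of glasses into its bay and hang the retaining bracket

### The job

Walk the heavy carton of glasses straight away from you into the low rack until its far side rests squarely against the rear rail, by pushing its two near corners in turn: touch only the stiff corner guards, as the card between them would cave in, and never let the carton swing more than 15 degrees askew. Then pick up the bracket, hook both its claws into the two slots of the rack's right-hand upright and press it down until the claws are fully home, so that its bar lies across the front of the carton, and let go. Leave the glasses and the tape roll where they stand.

Things in the scene. Friction and masses are not known exactly. Their poses are not given: they have to be found in the camera images.
- bay: Low steel rack fixed to the bench, open in front and on top. Origin: bench level, where the carton's underside centre is when home; x points into the rack (away from the robot), y left. Front face of the rear rail (72 mm high) at x = +65 mm. Slotted uprights, 145 mm high, 41 mm wide (feet 60 mm), at y = -185 (right) and +185 mm (left), front faces at x = -73 mm.
- slot (a point): On the right-hand upright's front face, centre line, at the bottom edge of its lower slot, 60 mm above the bench; axes as the bay. Two slots, one above the other, bottom edges at z = 0 and +40 mm, each 30 mm high, 15 mm wide at the top tapering to 8 mm at the bottom, in sheet 5 mm thick, hollow behind.
- carton_mid (a point): Centre of the closed carton of glasses, 130 mm deep (x, to the rack) x 240 mm wide (y, left) x 100 mm high, 1.2 to 1.9 kg, not grippable. Pale stiff corner guards, full height, 50 mm wide on the near face (x = -65 mm, |y| 70 to 120 mm). Starts 75 to 100 mm short of home, nearly straight. Push about 45 mm above the bench; the gripper's body must clear its top.
- carton: The same carton, origin at the centre of its underside. It slides and turns on the bench: pushed on a guard 80 mm off centre it pivots about a point some 65 mm beyond its centre on the other side, so the pushed corner goes forward while the other comes back a little.
- carton_front: The soft cardboard panel in the middle of the carton's near face, between the corner guards (139 mm wide, set back 2.5 mm from them); not to be pressed. Origin: its centre.
- bracket_grip (a point): Grip point of the dark steel bracket standing on the bench left of the rack, 0.18 kg: middle of an upright web 8 mm thick (y), 55 mm high, reaching x = -30 to +60 mm, 35 mm above its underside. x points to the claws, y along the bar. Seated, it is at x = -65, z = +15 mm from slot, axes along the bay's.
- bracket: The same bracket; origin on its underside, 15 mm nearer the claws than the grip point and 35 mm below it, same axes. At its claw end (x = 45 to 50 mm) a back plate 26 mm wide, 80 mm high; it meets the upright's face. A bar 8 x 14 mm runs 150 mm to +y along the bottom, at x = 36 to 44 mm.
- claw (a point): Underside of the bracket's lower claw where it leaves the back plate; axes as the bracket. The upper claw is 40 mm higher. Claws: 5 mm thick (y), 8 mm tall, 15 mm long (x), the last 8 mm turned down 12 mm. They enter the slots with this point 12 to 22 mm above slot (17 best); plate against the upright, press down until the point meets slot.
- goblet: Stemmed glass, 72 mm across, 150 mm high; bystander. Origin: centre of its foot.
- tumbler: Straight drinking glass, 76 mm across, 95 mm high; bystander. Origin: centre of its foot.
- tape_roll: Roll of brown packing tape lying flat, 100 mm across, 48 mm high; bystander. Origin: centre of its underside.
Mind the look-alikes: they are no part of the job. There is more than one size of the bracket; the one meant has the size given above.

How it is judged:
On the way:
1. the carton is home, square against the rear rail, before the bracket is hung (x of carton_mid in the frame of bay between -0.012 and 0.006 m and y of carton_mid in the frame of bay between -0.03 and 0.03 m and angle between the x axis of carton_mid and the x axis of bay, either way round below 0.06 rad and angle between carton_mid's own z axis and vertical below 0.05 rad), for 0.2 s.
At the end, for the whole second after the job is handed in: Carton against the rear rail (gap under 12 mm), square within 0.06 rad, centred within 30 mm; bracket hanging by both claws, its grip point within 7 mm (depth), 6 mm (sideways), 5 mm (height) of its seated place, upright and straight within 0.12 rad; both at rest (all of step 1 and x of bracket_grip in the frame of slot between -0.072 and -0.058 m and y of bracket_grip in the frame of slot between -0.006 and 0.006 m and z of bracket_grip in the frame of slot between 0.01 and 0.02 m and angle between bracket_grip's own z axis and vertical below 0.12 rad and angle between the x axis of bracket_grip and the x axis of bay, either way round below 0.12 rad and linear speed of each of bracket, carton below 0.02 m/s); the robot touches nothing.
It fails at once if the carton is swung more than 15 degrees (0.265 rad) askew of the rack (angle between the x axis of carton_mid and the x axis of bay, either way round above 0.265 rad).
It fails at once if the soft middle of the carton's near face is pressed with more than 3 N (contact force between anything else and carton_front above 3 N).
It fails at once if the carton is tipped by more than 0.15 rad (angle between carton_mid's own z axis and vertical above 0.15 rad).
It fails at once if a glass or the tape roll is moved more than 20 mm (distance of any of goblet, tumbler, tape_roll from where it was at the start of the episode above 0.02 m).
It also fails if it takes over 72 s, if anything falls off the work surface, if the arm or the gripper's body presses on something with over 40 N, if the wrist force passes 120 N, or if a joint passes its speed limit or range.

### The arm

A 6-joint arm with a two-finger parallel gripper is mounted at the origin on the work surface. World frame = base frame: x ahead of the robot, y to its left, z up, the work surface at z = 0. Lengths are in m, angles in rad, forces in N, time in s.
With the tool pointing down it reaches from about 0.25 to 0.8 m from the base axis. Payload 3.9 kg.
Tool frame: the origin (TCP) lies between the finger pads; the fingertips stand 19 mm ahead of it and the grasp point (between the pads) is the TCP; z points along the fingers, y is the direction in which the jaws open and shut (so a half turn about z gives the same grasp; the last joint's range is limited). The gripper opens to 85 mm and grips with 20 to 120 N. Pads are 22 mm wide; open, the fingers measure 114 mm over their backs; the gripper's body (76 mm by 85 mm) begins 54 mm behind the grasp point. The pads swing forward as they close: fully open they stand 13 mm farther back than shut.
Start: joints at [-1.17, 0.26, -0.138, 1.173, 0, 1.571], TCP at [0.205, -0.483, 0.25] pointing down, gripper open.
Joint ranges: [-2.78, 2.78], [-0.83, 1.72], [-1.28, 1.37], [-1.9, 2.12], [-1.57, 1.48], [-3.14, 3.14]. Speed limits (rad/s): [2.57, 2.57, 3.14, 3.14, 3.14, 3.14].

### API

Orientations are given as a rotation vector (axis times angle).
In Python, from rig import robot gives the robot as it stands.
- The arm moves only by the tool drive_tool, never from a script. Its argument "steps" is a list of rows, each an object of numbers: "gripper": the gripper's target within -1 to 1 (fully open at 1, half-way at 0, shut at -1); "tx", "ty", "tz": the shift along the tool's x, y, z in mm; "rx", "ry", "rz": the turn, a rotation vector about the tool's x, y, z in degrees. A call has 1 to 20 rows; each row is the pose to reach, as a shift and turn from the pose commanded when the call began, along the tool's axes at that moment; what a row does not reach only later rows make up. A row lasts 1/12 s, in which the tool goes at most 41.7 mm and 7.16 degrees, less where a joint would pass 70% of its speed; a pose out of reach is approached as far as the arm can. A call with a gripper value outside its range is refused whole. The fingers move at their own pace and stop on an object; "grip_force" is the grip in N (left out, the last holds). Time passes only in rows, so rows that repeat a pose let the fingers close. It gives the time, the measured TCP pose, the force and the opening at its end, in the units of the state.
- robot.get_obs(): the state, without advancing time (a new reading comes with each control period).
- robot.camera(name): name is "scene" or "top"; returns the picture (480x640x3 uint8, red, green, blue); there is no depth.
- robot.camera_info(name): a dict with "mtx" (3x3 intrinsics, pixels), "R" (3x3) and "t" (3): a world point X has camera coordinates R X + t. Camera axes: x right, y down, z forward; pixel columns grow to the right and rows downward; lengths in m; the calibration is good to about 2 mm. A picture is of the moment at which its call begins. camera_info takes no time and is no camera call.
- robot.job_done(): hands the job in, once; it reports no verdict.
The state is a dict: "t": time; "joints": joint angles; "qvel": joint speeds; "joint_torque": joint torques, N m; "tcp_pos": TCP position; "tool_rot": TCP orientation; "ft_force": force on the tool from outside, world axes, zero at the start; "wrist_torque": the same for the moment, N m; "grip_width": finger opening in m.
Only numpy, scipy, OpenCV 4.12 (cv2) and the standard library are available. Lean on these libraries where they do the work, as an engineer would, in place of code of your own. Each camera call takes 0.05 s, during which the arm holds its last target. There are 200 camera calls.

## Working session

There is one attempt and no reset: what is moved stays moved. The work goes in short steps, Python scripts to look and compute and a tool call to move; the robot and the scene stay as the last step left them, time stands still between calls to the robot, and variables do not carry over. Pictures are saved under pics/ and viewed, about 8 in all and at most 12, crops included, and the job is handed in when it is done.

Besides the shell and the picture viewer there is one more tool, called after "Emit:" as name([rows], argument=value, ...), one row to a line, values as JSON. drive_tool: Moves the arm, as the interface text tells. Its arguments: {"type":"object","properties":{"steps":{"type":"array","items":{"type":"object","properties":{"gripper":{"type":"number"},"tx":{"type":"number"},"ty":{"type":"number"},"tz":{"type":"number"},"rx":{"type":"number"},"ry":{"type":"number"},"rz":{"type":"number"}}}},"grip_force":{"type":"number"}},"required":["steps"]}

```bash
ls; mkdir -p pics
python3 - <<'E'
from rig import robot
import cv2
for n in("scene","top"):
    cv2.imwrite(f"pics/{n}0.png",robot.camera(n)[:,:,::-1])
    i=robot.camera_info(n);print(n,i["mtx"],i["R"],i["t"])
o=robot.get_obs();print(o)
E
```

```text
pics
scene [[481.43874788   0.         322.32740752]
 [  0.         481.43874788 234.71041914]
 [  0.           0.           1.        ]] [[-0.76428461  0.64480457  0.00980294]
 [ 0.53086041  0.63771224 -0.55813109]
 [-0.36613693 -0.42136702 -0.82969487]] [ 0.46682879 -0.22603842  1.14889272]
top [[584.95651538   0.         318.73420029]
 [  0.         584.95651538 238.11459046]
 [  0.           0.           1.        ]] [[ 0.01696883 -0.99984462 -0.00477367]
 [-0.99122411 -0.01619615 -0.13119623]
 [ 0.13109853  0.00695802 -0.99134493]] [-0.05934265  0.55163305  1.32562318]
{'t': 0.1, 'joints': array([-1.17001447e+00,  2.60614286e-01, -1.39254747e-01,  1.17272853e+00,
        3.73938347e-05,  1.57078523e+00]), 'qvel': array([ 0.00179677, -0.00171988,  0.0027756 , -0.0016249 , -0.00046058,
        0.00147773]), 'joint_torque': array([-4.03931745e-04, -4.06507802e+01,  2.54527903e+01,  1.01241368e-02,
        3.25025724e-05,  2.67620081e-06]), 'tcp_pos': array([ 0.20459962, -0.48284178,  0.24954469]), 'tool_rot': array([-3.07698507e+00, -6.25005899e-01,  5.05330327e-04]), 'ft_force': array([-1.08697649,  0.09443589,  0.1395494 ]), 'wrist_torque': array([ 0.01009015, -0.00710989, -0.01204988]), 'grip_width': 0.08545942347067374}
```

View pics/scene0.png

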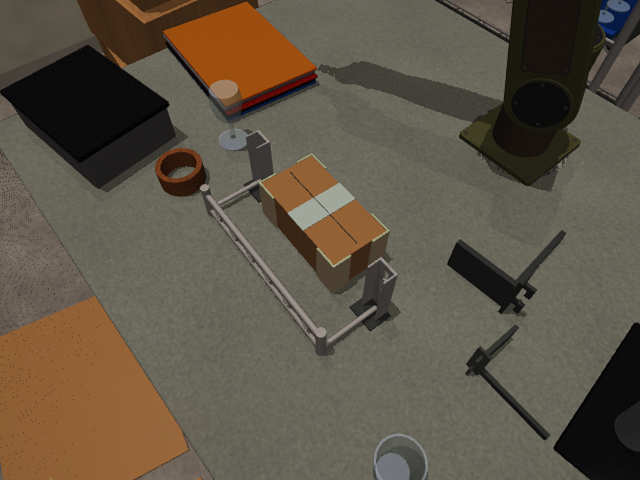

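View pics/top0.png

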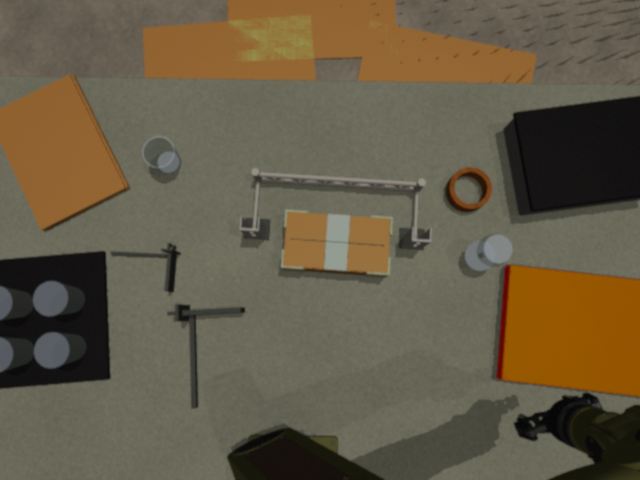

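The scene shows the carton at top (338,243), the rack's rear rail at row ~181 and its uprights at (250,225) and (421,235). There are two brackets: A at top (172,265) and B at (190,312). I'll enlarge both, plus the rack.

Run:
```python
import cv2,numpy as np
t=cv2.imread("pics/top0.png");s=cv2.imread("pics/scene0.png")
a=cv2.resize(t[235:415,100:260],None,fx=3.3,fy=3.3,interpolation=cv2.INTER_CUBIC)
a=np.clip(a*1.8,0,255).astype(np.uint8)
b=cv2.resize(t[160:290,235:435],None,fx=4,fy=4,interpolation=cv2.INTER_CUBIC)
c=cv2.resize(s[225:445,430:580],None,fx=2.7,fy=2.7,interpolation=cv2.INTER_CUBIC)
c=np.clip(c*1.8,0,255).astype(np.uint8)
cv2.imwrite("pics/b.png",b)
h=max(a.shape[0],c.shape[0]);f=lambda i:cv2.copyMakeBorder(i,0,h-i.shape[0],0,0,0)
r=np.hstack([f(a[:,:400 if 0 else None]),f(c)]);print(a.shape,r.shape)
cv2.imwrite("pics/ac.png",cv2.resize(r,(800,int(h*800/r.shape[1]))) if r.shape[1]>800 else r); print(800/r.shape[1])
```

```text
(594, 528, 3) (594, 933, 3)
0.857449088960343
```

View pics/ac.png

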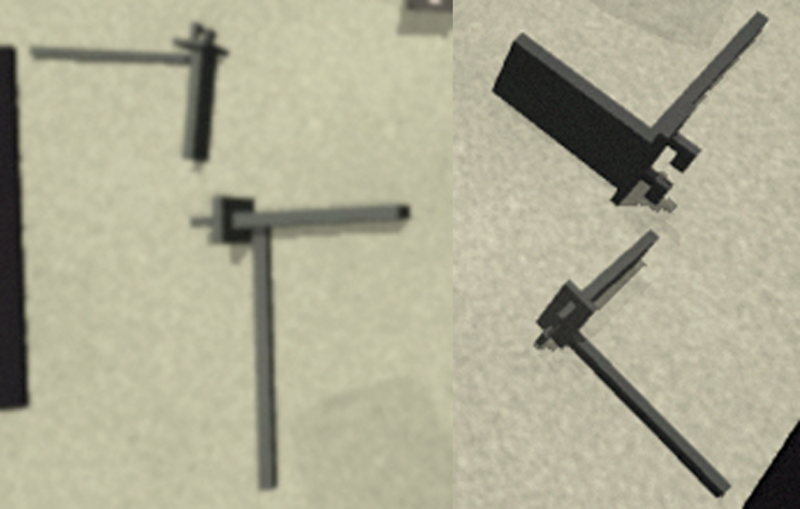

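View pics/b.png

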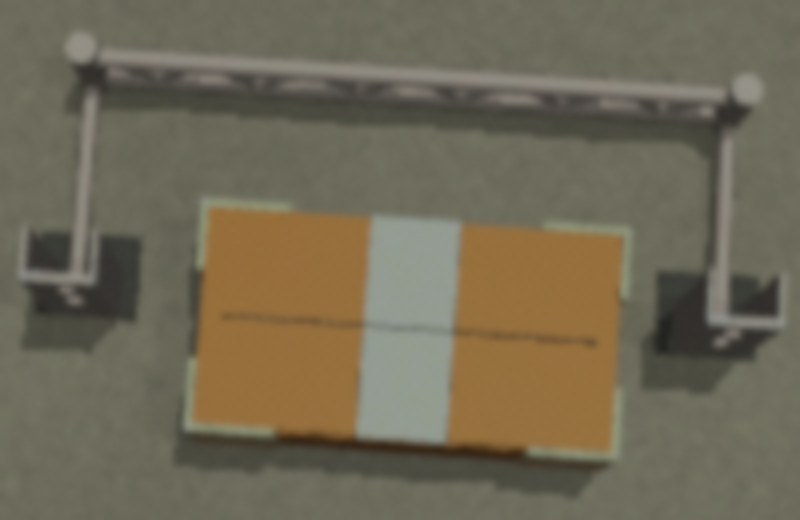

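Both crops are clear. In the left panel A's bar end is at (33,52) and it meets the web at (192,60). B's bar end is at (267,488), its web top runs from (235,218) to (408,211), and B is the taller one in the scene view. In the rack crop the carton's top corners are (207,200), (630,228), (618,458) and (187,430), and the uprights' top front edges are about (58,282) and (746,325).

```bash
cat > h.py <<'E'
import numpy as np
from rig import robot
import json
class C:
    def __init__(s,n):
        i=robot.camera_info(n);s.K=np.array(i["mtx"]);s.R=np.array(i["R"]);s.t=np.array(i["t"])
    def ray(s,uv):
        d=s.R.T@np.linalg.inv(s.K)@np.array([uv[0],uv[1],1.]);return -s.R.T@s.t,d
    def at(s,uv,z):
        o,d=s.ray(uv);return o+d*(z-o[2])/d[2]
    def px(s,X):
        p=s.K@(s.R@np.array(X)+s.t);return p[:2]/p[2]
def tri(a,ua,b,ub):
    o1,d1=a.ray(ua);o2,d2=b.ray(ub);A=np.stack([d1,-d2],1);k=np.linalg.lstsq(A,o2-o1,rcond=None)[0]
    p,q=o1+k[0]*d1,o2+k[1]*d2;return (p+q)/2,np.linalg.norm(p-q)
E
python3 - <<'E'
from h import *
np.set_printoptions(precision=4,suppress=True)
T=C("top");S=C("scene")
ac=lambda u,v:(u/2.8296+100-.3,v/2.8296+235-.3)
sc=lambda u,v:((u-452.7)/2.3151+430-.3,v/2.3151+225-.3)
b=lambda u,v:(u/4+235-.4,v/4+160-.4)
print("A bar",[T.at(ac(*p),.014)[:2] for p in((33,52),(192,58))],"B bar",[T.at(ac(*p),.014)[:2] for p in((267,488),(262,230))])
print("B web end tri",tri(T,ac(402,212),S,sc(519,40)))
print("B bar end",tri(T,ac(267,488),S,sc(762,15)))
print("A bar end",tri(T,ac(33,52),S,sc(723,490)))
print("A web end",tri(T,ac(200,158),S,sc(655,236)))
print("carton",[T.at(b(*p),.1)[:2] for p in((207,200),(630,228),(618,458),(187,430))])
print("uprights",[T.at(b(*p),.145)[:2] for p in((20,282),(97,284),(708,324),(784,326))])
print("rail",[T.at(b(*p),.072)[:2] for p in((105,72),(720,112),(105,52),(720,93))])
for z in(.055,.08): print("B webtop",z,[T.at(ac(*p),z)[:2] for p in((408,211),(250,217))])
for z in(.055,.08): print("A webtop",z,[T.at(ac(*p),z)[:2] for p in((203,158),(207,60))])
E
```

```text
A bar [array([0.5118, 0.4392]), array([0.509 , 0.3061])] B bar [array([0.1619, 0.2278]), array([0.3679, 0.2412])]
B web end tri (array([0.3832, 0.1199, 0.0729]), np.float64(0.0032187751786465447))
B bar end (array([0.163 , 0.2263, 0.0215]), np.float64(0.00019192746907173902))
A bar end (array([0.5127, 0.4404, 0.0081]), np.float64(0.0019879074933387498))
A web end (array([0.4229, 0.2909, 0.0476]), np.float64(0.009303954208521419))
carton [array([0.6071, 0.0228]), array([ 0.5951, -0.2132]), array([ 0.4668, -0.2067]), array([0.4783, 0.0307])]
uprights [array([0.5527, 0.1192]), array([0.5523, 0.0778]), array([ 0.536 , -0.2495]), array([ 0.5356, -0.2901])]
rail [array([0.6859, 0.085 ]), array([ 0.6681, -0.268 ]), array([0.6977, 0.0854]), array([ 0.6792, -0.268 ])]
B webtop 0.055 [array([0.3851, 0.1161]), array([0.3782, 0.2423])]
B webtop 0.08 [array([0.3849, 0.1128]), array([0.3781, 0.2366])]
A webtop 0.055 [array([0.4245, 0.2822]), array([0.5035, 0.2829])]
A webtop 0.08 [array([0.4235, 0.2758]), array([0.5011, 0.2765])]
```

A is the right bracket: 150 mm bar, 90 mm web. B is about 1.4 times larger. The bay's yaw is about -0.049 and its origin about (0.617,-0.089). The carton is at (0.537,-0.092), about 80 mm short. I'll move behind the right guard, aligned with the bay.

Emit:
drive_tool([
  {"tx":314,"ty":-189,"tz":100,"rz":25.7,"gripper":-1},
  {"tx":314,"ty":-189,"tz":100,"rz":25.7,"gripper":-1},
  {"tx":314,"ty":-189,"tz":100,"rz":25.7,"gripper":-1},
  {"tx":314,"ty":-189,"tz":100,"rz":25.7,"gripper":-1},
  {"tx":314,"ty":-189,"tz":100,"rz":25.7,"gripper":-1},
  {"tx":314,"ty":-189,"tz":100,"rz":25.7,"gripper":-1},
  {"tx":314,"ty":-189,"tz":100,"rz":25.7,"gripper":-1},
  {"tx":314,"ty":-189,"tz":100,"rz":25.7,"gripper":-1},
  {"tx":314,"ty":-189,"tz":100,"rz":25.7,"gripper":-1},
  {"tx":314,"ty":-189,"tz":100,"rz":25.7,"gripper":-1},
  {"tx":314,"ty":-189,"tz":100,"rz":25.7,"gripper":-1},
])

```text
invalid input
```

Emit:
drive_tool([
  {"tx":314.0,"ty":-189.0,"tz":100.0,"rx":0.0,"ry":0.0,"rz":25.7,"gripper":-1.0},
], grip_force=40)

```text
t: 0.18
tcp_pos: [0.2261, -0.4577, 0.2408]
tool_rot: [3.105, 0.43, -0.001]
ft_force: [2.1, -0.8, -0.1]
grip_width: 0.0752
```

Emit:
drive_tool([
  {"tx":257,"ty":-202,"tz":89,"rx":0,"ry":0,"rz":18.6,"gripper":-1},
  {"tx":257,"ty":-202,"tz":89,"rx":0,"ry":0,"rz":18.6,"gripper":-1},
  {"tx":257,"ty":-202,"tz":89,"rx":0,"ry":0,"rz":18.6,"gripper":-1},
  {"tx":257,"ty":-202,"tz":89,"rx":0,"ry":0,"rz":18.6,"gripper":-1},
  {"tx":257,"ty":-202,"tz":89,"rx":0,"ry":0,"rz":18.6,"gripper":-1},
  {"tx":257,"ty":-202,"tz":89,"rx":0,"ry":0,"rz":18.6,"gripper":-1},
  {"tx":257,"ty":-202,"tz":89,"rx":0,"ry":0,"rz":18.6,"gripper":-1},
  {"tx":257,"ty":-202,"tz":89,"rx":0,"ry":0,"rz":18.6,"gripper":-1},
  {"tx":257,"ty":-202,"tz":89,"rx":0,"ry":0,"rz":18.6,"gripper":-1},
  {"tx":257,"ty":-202,"tz":89,"rx":0,"ry":0,"rz":18.6,"gripper":-1},
  {"tx":257,"ty":-202,"tz":89,"rx":0,"ry":0,"rz":18.6,"gripper":-1},
], grip_force=40)

```text
t: 1.1
tcp_pos: [0.4176, -0.1863, 0.1504]
tool_rot: [-3.141, 0.063, 0.003]
ft_force: [-0.4, -0.4, 0.8]
grip_width: 0.0001
```

```bash
cat >> h.py <<'E'
import cv2
BAY=np.array([.617,-.0892]);BYAW=-.049
def warp(c,img,z,x0=.35,x1=.75,y0=-.35,y1=.2,s=2000):
    # metric grid: col=(y1-y)*s, row=(x1-x)*s
    w=[(x1,y1),(x1,y0),(x0,y0),(x0,y1)]
    src=np.float32([c.px((a,b,z)) for a,b in w]);dst=np.float32([((y1-b)*s,(x1-a)*s) for a,b in w])
    return cv2.warpPerspective(img,cv2.getPerspectiveTransform(src,dst),(int((y1-y0)*s),int((x1-x0)*s)))
def carton(n,img=None,save=None):
    c=C(n);img=robot.camera(n) if img is None else img
    w=warp(c,img,.1);h=cv2.cvtColor(w,cv2.COLOR_RGB2HSV)
    m=cv2.inRange(h,(8,130,130),(20,255,255))
    m=cv2.morphologyEx(m,cv2.MORPH_OPEN,np.ones((7,7)))
    m=cv2.morphologyEx(m,cv2.MORPH_CLOSE,np.ones((101,101)))
    k=cv2.findContours(m,cv2.RETR_EXTERNAL,cv2.CHAIN_APPROX_NONE)[0];k=max(k,key=cv2.contourArea)
    (u,v),(a,b),t=cv2.minAreaRect(k)
    if a<b:a,b,t=b,a,t-90
    while t>45:t-=180
    p=np.array([.75-v/2000,.2-u/2000]);yaw=-np.deg2rad(t)
    d=p-BAY;cc,s=np.cos(BYAW),np.sin(BYAW)
    if save:cv2.imwrite(save,w[:,:,::-1])
    return dict(bay_xy=np.round([1e3*(cc*d[0]+s*d[1]),1e3*(-s*d[0]+cc*d[1])],1),yaw_rel=round(yaw-BYAW,4),size=np.round([a/2,b/2],1))
E
python3 - <<'E'
from h import *
np.set_printoptions(precision=4,suppress=True)
rgb=lambda f:cv2.imread(f)[:,:,::-1].copy()
print(carton("top",rgb("pics/top0.png")),carton("scene",rgb("pics/scene0.png")))
i=robot.camera("scene");print(carton("scene",i));j=robot.camera("top");print(carton("top",j))
T=C("top");S=C("scene")
def draw(n,img,f):
    c=C(n);R=np.array([[np.cos(BYAW),-np.sin(BYAW)],[np.sin(BYAW),np.cos(BYAW)]])
    F=4;(u0,v0,u1,v1)=((235,165,435,250) if n=="top" else (190,120,390,355 ))
    F=4 if n=="top" else 2.5
    im=cv2.resize(img[v0:v1,u0:u1],None,fx=F,fy=F,interpolation=cv2.INTER_CUBIC)[:,:,::-1].copy()
    P=lambda x,y,z:tuple(int(q) for q in ((c.px((*(BAY+R@[x,y]),z))+.5-[u0,v0])*F))
    L=lambda p,q,col=(0,0,255):cv2.line(im,P(*p),P(*q),col,1,cv2.LINE_AA)
    for s in(-1,1):
        for z in(0,.145):L((-.073,s*.185-.0205,z),(-.073,s*.185+.0205,z))
        for e in(-.0205,.0205):L((-.073,s*.185+e,0),(-.073,s*.185+e,.145),(255,255,0))
    L((.065,-.18,.072),(.065,.18,.072));L((.065,-.18,.0),(.065,.18,.0),(255,255,0))
    cv2.imwrite(f,im);return im
a=draw("top",rgb("pics/top0.png"),"pics/o1.png");b=draw("scene",i,"pics/o2.png")
b=b[:, :]
h=np.zeros((600,800,3),np.uint8);h[:340]=a[:340]
sc=cv2.resize(b,(400,470))
sc=b[:260,0:400];h[340:600,:400]=sc;h[340:600,400:]=b[327:587,100:500]
cv2.imwrite("pics/ov.png",h)
E
```

```text
{'bay_xy': array([-80.3,  65.9]), 'yaw_rel': np.float64(1.5664), 'size': array([120.6,  87.6])} {'bay_xy': array([-79. ,  63.2]), 'yaw_rel': np.float64(1.5614), 'size': array([120.5,  91.2])}
{'bay_xy': array([-79. ,  63.8]), 'yaw_rel': np.float64(1.5653), 'size': array([120.4,  90.2])}
{'bay_xy': array([-80.6,  66.2]), 'yaw_rel': np.float64(1.5672), 'size': array([121.1,  88.2])}
```

View pics/ov.png

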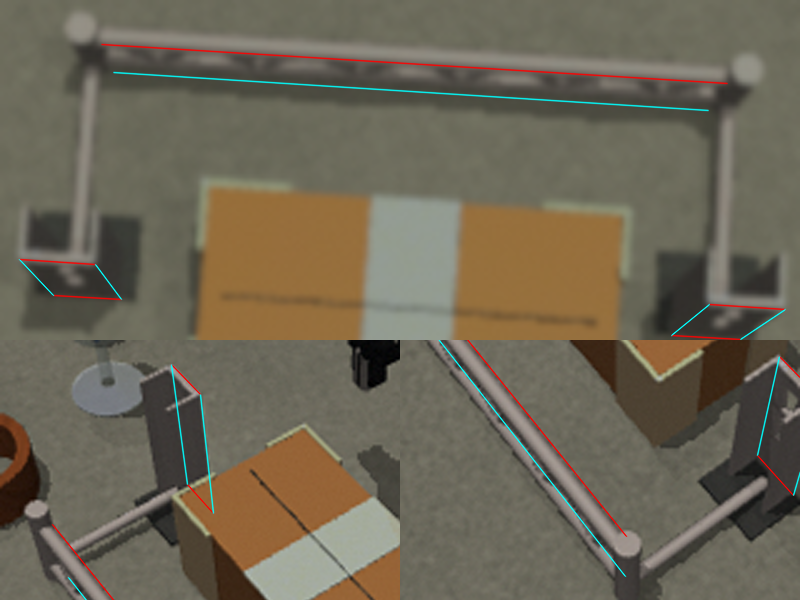

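The overlay matches the rack in both views to about 2 mm. My tracker only caught half of the carton top, so I'll fix it to use both halves.

```bash
sed -i 's/;k=max(k,key=cv2.contourArea)/;k=np.vstack([q for q in k if cv2.contourArea(q)>4000])/; s/np.ones((101,101))/np.ones((9,9))/' h.py
cat > see.py <<'E'
from h import *
for n in("scene","top"):print(n,carton(n,save=f"pics/w_{n}.png"))
o=robot.get_obs();print(o["t"],o["tcp_pos"].round(4),o["tool_rot"].round(3),o["ft_force"].round(1))
p=o["tcp_pos"][:2]-BAY;c,s=np.cos(BYAW),np.sin(BYAW);print("tcp bay",(1e3*np.array([c*p[0]+s*p[1],-s*p[0]+c*p[1]])).round(1),"yaw",2*np.arctan(o["tool_rot"][1]/o["tool_rot"][0])-BYAW)
E
python3 see.py
```

```text
scene {'bay_xy': array([-79.4,  -6.2]), 'yaw_rel': np.float64(-0.0064), 'size': array([230.2, 120.7])}
top {'bay_xy': array([-81.,  -5.]), 'yaw_rel': np.float64(-0.0052), 'size': array([230.6, 121.2])}
1.3 [ 0.4175 -0.188   0.1512] [ 3.14 -0.07  0.  ] [ 0.2 -1.   0.4]
tcp bay [-194.5 -108.5] yaw 0.004566332067611069
```

```bash
cat > plan.py <<'E'
import sys,numpy as np
# carton pose bay mm/rad, side (+1 left), target theta, pivot distance
x,y,th,s,tt=[float(a) for a in sys.argv[1:6]];P=float(sys.argv[6]) if len(sys.argv)>6 else 65
R=lambda t:np.array([[np.cos(t),-np.sin(t)],[np.sin(t),np.cos(t)]])
c=np.array([x,y])
def tcp(c,t):
    g=c+R(t)@[-65,s*95]; return np.array([g[0]-11-14.5*abs(np.tan(t)),g[1]])
print("start",tcp(c,th).round(1))
for t in np.linspace(th,tt,6)[1:]:
    pv=c+R(th)@[0,-s*P];c=pv+R(t-th)@(c-pv);th=t;print("th %.3f c %s tcp %s"%(t,c.round(1),tcp(c,t).round(1)))
E
python3 plan.py -80 -5.5 -.005 -1 .17
```

```text
start [-156.5 -100.2]
th 0.030 c [-77.7  -5.5] tcp [-151.3 -102.4]
th 0.065 c [-75.5  -5.4] tcp [-146.1 -104.4]
th 0.100 c [-73.2  -5.2] tcp [-140.8 -106.2]
th 0.135 c [-70.9  -4.9] tcp [-135.5 -107.8]
th 0.170 c [-68.7  -4.6] tcp [-130.2 -109.2]
```

Emit:
drive_tool([
  {"tx":0,"ty":-8,"tz":40,"rx":0,"ry":0,"rz":0,"gripper":-1},
  {"tx":5,"ty":-8,"tz":80,"rx":0,"ry":0,"rz":0,"gripper":-1},
  {"tx":10,"ty":-8,"tz":91,"rx":0,"ry":0,"rz":0,"gripper":-1},
  {"tx":20,"ty":-8,"tz":91,"rx":0,"ry":0,"rz":0,"gripper":-1},
  {"tx":28,"ty":-8,"tz":91,"rx":0,"ry":0,"rz":0,"gripper":-1},
  {"tx":28,"ty":-8,"tz":91,"rx":0,"ry":0,"rz":0,"gripper":-1},
])

```text
t: 1.8
tcp_pos: [0.45, -0.1819, 0.0616]
tool_rot: [3.139, -0.068, 0.008]
ft_force: [0.3, 0.1, 0.5]
grip_width: -0.0002
```

Emit:
drive_tool([
  {"tx":5,"ty":0,"tz":1,"rx":0,"ry":0,"rz":0,"gripper":-1},
  {"tx":9,"ty":1,"tz":1,"rx":0,"ry":0,"rz":0,"gripper":-1},
  {"tx":13,"ty":3,"tz":1,"rx":0,"ry":0,"rz":0,"gripper":-1},
  {"tx":18,"ty":5,"tz":1,"rx":0,"ry":0,"rz":0,"gripper":-1},
  {"tx":22,"ty":7,"tz":1,"rx":0,"ry":0,"rz":0,"gripper":-1},
  {"tx":26,"ty":8,"tz":1,"rx":0,"ry":0,"rz":0,"gripper":-1},
  {"tx":29,"ty":9,"tz":1,"rx":0,"ry":0,"rz":0,"gripper":-1},
  {"tx":29,"ty":9,"tz":1,"rx":0,"ry":0,"rz":0,"gripper":-1},
])

```text
t: 2.47
tcp_pos: [0.4717, -0.1898, 0.0587]
tool_rot: [-3.14, 0.066, 0.01]
ft_force: [-7.0, 0.2, 1.1]
grip_width: -0.0001
```

```bash
python3 see.py
```

```text
scene {'bay_xy': array([-67.1,  -7.6]), 'yaw_rel': np.float64(0.0723), 'size': array([230.3, 120.6])}
top {'bay_xy': array([-68.7,  -6. ]), 'yaw_rel': np.float64(0.0697), 'size': array([229.5, 120.7])}
2.5667 [ 0.4716 -0.1897  0.0588] [-3.14   0.066  0.009] [-5.9  0.3  0.3]
tcp bay [-140.3 -107.5] yaw 0.0066617878628447424
```

The carton advanced 12 mm for 0.075 rad, which is better than predicted. I'll continue this push.

Emit:
drive_tool([
  {"tx":4,"ty":1,"tz":0,"rx":0,"ry":0,"rz":0,"gripper":-1},
  {"tx":8,"ty":2,"tz":0,"rx":0,"ry":0,"rz":0,"gripper":-1},
  {"tx":12,"ty":2,"tz":0,"rx":0,"ry":0,"rz":0,"gripper":-1},
  {"tx":12,"ty":2,"tz":0,"rx":0,"ry":0,"rz":0,"gripper":-1},
])

```text
t: 2.9
tcp_pos: [0.4846, -0.1929, 0.0589]
tool_rot: [3.141, -0.067, -0.007]
ft_force: [-4.5, -0.2, 0.1]
grip_width: -0.0001
```

```bash
python3 see.py
```

```text
scene {'bay_xy': array([-58.1,  -8.4]), 'yaw_rel': np.float64(0.1199), 'size': array([230.7, 121.1])}
top {'bay_xy': array([-59.8,  -6.7]), 'yaw_rel': np.float64(0.1203), 'size': array([229.9, 121.1])}
3.0 [ 0.4854 -0.1926  0.0591] [-3.14   0.067  0.004] [-4.5 -0.4 -1.7]
tcp bay [-126.4 -109.7] yaw 0.006468807835320778
```

```bash
python3 plan.py -59 -7.5 .12 1 -.13 165
```

```text
start [-147.7   79. ]
th 0.070 c [-50.8  -6.7] tcp [-134.3   83.5]
th 0.020 c [-42.5  -6.3] tcp [-120.7   87.3]
th -0.030 c [-34.3  -6.4] tcp [-107.9   90.5]
th -0.080 c [-26.1  -6.8] tcp [-95.4  93. ]
th -0.130 c [-17.9  -7.7] tcp [-82.9  94.9]
```

Emit:
drive_tool([
  {"tx":-28,"ty":0,"tz":0,"rx":0,"ry":0,"rz":0,"gripper":-1},
  {"tx":-54,"ty":-6,"tz":0,"rx":0,"ry":0,"rz":0,"gripper":-1},
  {"tx":-58,"ty":-40,"tz":0,"rx":0,"ry":0,"rz":0,"gripper":-1},
  {"tx":-58,"ty":-80,"tz":0,"rx":0,"ry":0,"rz":0,"gripper":-1},
  {"tx":-58,"ty":-120,"tz":0,"rx":0,"ry":0,"rz":0,"gripper":-1},
  {"tx":-58,"ty":-160,"tz":0,"rx":0,"ry":0,"rz":0,"gripper":-1},
  {"tx":-56,"ty":-191,"tz":0,"rx":0,"ry":0,"rz":0,"gripper":-1},
  {"tx":-50,"ty":-191,"tz":0,"rx":0,"ry":0,"rz":0,"gripper":-1},
  {"tx":-40,"ty":-191,"tz":0,"rx":0,"ry":0,"rz":0,"gripper":-1},
  {"tx":-33,"ty":-191,"tz":0,"rx":0,"ry":0,"rz":0,"gripper":-1},
  {"tx":-28,"ty":-192,"tz":0,"rx":0,"ry":0,"rz":0,"gripper":-1},
  {"tx":-23,"ty":-193,"tz":0,"rx":0,"ry":0,"rz":0,"gripper":-1},
  {"tx":-18,"ty":-194,"tz":0,"rx":0,"ry":0,"rz":0,"gripper":-1},
  {"tx":-13,"ty":-196,"tz":0,"rx":0,"ry":0,"rz":0,"gripper":-1},
  {"tx":-8,"ty":-198,"tz":0,"rx":0,"ry":0,"rz":0,"gripper":-1},
  {"tx":-3,"ty":-199,"tz":0,"rx":0,"ry":0,"rz":0,"gripper":-1},
  {"tx":2,"ty":-200,"tz":0,"rx":0,"ry":0,"rz":0,"gripper":-1},
  {"tx":7,"ty":-201,"tz":0,"rx":0,"ry":0,"rz":0,"gripper":-1},
  {"tx":12,"ty":-202,"tz":0,"rx":0,"ry":0,"rz":0,"gripper":-1},
  {"tx":12,"ty":-202,"tz":0,"rx":0,"ry":0,"rz":0,"gripper":-1},
])

```text
t: 4.67
tcp_pos: [0.5022, -0.0076, 0.0577]
tool_rot: [-3.128, 0.036, 0.016]
ft_force: [-9.1, 0.5, 7.0]
grip_width: 0.0001
```

```bash
python3 see.py
```

```text
scene {'bay_xy': array([-38.8, -10.7]), 'yaw_rel': np.float64(0.0077), 'size': array([230.7, 121.2])}
top {'bay_xy': array([-40.3, -10.6]), 'yaw_rel': np.float64(0.0079), 'size': array([228.8, 121. ])}
4.7667 [ 0.5024 -0.0077  0.0579] [-3.128  0.036  0.014] [-8.4  0.9  5.6]
tcp bay [-118.5   75.8] yaw 0.026219997888065876
```

Emit:
drive_tool([
  {"tx":-12,"ty":-3,"tz":0,"rx":0,"ry":0,"rz":0,"gripper":-1},
  {"tx":-18,"ty":-8,"tz":0,"rx":0,"ry":0,"rz":0,"gripper":-1},
  {"tx":-18,"ty":-8,"tz":0,"rx":0,"ry":0,"rz":0,"gripper":-1},
  {"tx":-18,"ty":-8,"tz":0,"rx":0,"ry":0,"rz":0,"gripper":-1},
])

```text
t: 5.1
tcp_pos: [0.4893, -0.0033, 0.059]
tool_rot: [-3.125, 0.025, -0.001]
ft_force: [-0.1, -0.3, -0.4]
grip_width: -0.0
```

```bash
python3 see.py; python3 plan.py -39.5 -10.6 .008 1 -.12 165
```

```text
scene {'bay_xy': array([-38.8, -10.7]), 'yaw_rel': np.float64(0.0078), 'size': array([230.7, 121.2])}
top {'bay_xy': array([-40.3,  -9.8]), 'yaw_rel': np.float64(0.0077), 'size': array([230.4, 121. ])}
5.2 [ 0.4901 -0.0032  0.0592] [-3.125e+00  2.400e-02 -2.000e-03] [ 1.  -0.5 -0.3]
tcp bay [-131.    79.7] yaw 0.033458261582249835
start [-116.4   83.9]
th -0.018 c [-35.3 -10.6] tcp [-109.8   85.5]
th -0.043 c [-31.1 -10.7] tcp [-103.5   87. ]
th -0.069 c [-26.8 -11. ] tcp [-97.2  88.3]
th -0.094 c [-22.6 -11.3] tcp [-90.8  89.4]
th -0.120 c [-18.4 -11.8] tcp [-84.3  90.3]
```

Emit:
drive_tool([
  {"tx":0,"ty":-6,"tz":0,"rx":0,"ry":0,"rz":1.5,"gripper":-1},
  {"tx":0,"ty":-6,"tz":0,"rx":0,"ry":0,"rz":1.5,"gripper":-1},
  {"tx":0,"ty":-6,"tz":0,"rx":0,"ry":0,"rz":1.5,"gripper":-1},
])

```text
t: 5.45
tcp_pos: [0.4893, -0.0071, 0.0592]
tool_rot: [-3.117, 0.045, -0.0]
ft_force: [-0.5, 0.9, -0.3]
grip_width: -0.0
```

```bash
python3 see.py; python3 -c "
from rig import robot;print(robot.get_obs()['joints'].round(3),robot.get_obs()['joint_torque'].round(2))"
```

```text
scene {'bay_xy': array([-38.8, -10.6]), 'yaw_rel': np.float64(0.0081), 'size': array([230.7, 121.2])}
top {'bay_xy': array([-40.3,  -9.8]), 'yaw_rel': np.float64(0.0074), 'size': array([230.3, 121. ])}
5.55 [ 0.489  -0.0068  0.0591] [-3.117  0.044  0.   ] [0.6 0.5 0.3]
tcp bay [-131.8   76. ] yaw 0.02086371344062168
[-0.029  0.367 -0.539  0.665  0.025  3.141] [ -0.09 -40.28  19.19  -0.     0.09   0.  ]
```

Joint 6 sits at its +3.14 limit, which explains the tracking error. I'll back off and turn the tool a half turn, which then leaves room for everything that follows.

Emit:
drive_tool([
  {"tx":-25,"ty":0,"tz":0,"rx":0,"ry":0,"rz":-3,"gripper":-1},
  {"tx":-25,"ty":0,"tz":0,"rx":0,"ry":0,"rz":-90,"gripper":-1},
  {"tx":-25,"ty":0,"tz":0,"rx":0,"ry":0,"rz":-90,"gripper":-1},
  {"tx":-25,"ty":0,"tz":0,"rx":0,"ry":0,"rz":-90,"gripper":-1},
  {"tx":-25,"ty":0,"tz":0,"rx":0,"ry":0,"rz":-90,"gripper":-1},
  {"tx":-25,"ty":0,"tz":0,"rx":0,"ry":0,"rz":-90,"gripper":-1},
  {"tx":-25,"ty":0,"tz":0,"rx":0,"ry":0,"rz":-90,"gripper":-1},
  {"tx":-25,"ty":0,"tz":0,"rx":0,"ry":0,"rz":-90,"gripper":-1},
  {"tx":-25,"ty":0,"tz":0,"rx":0,"ry":0,"rz":-90,"gripper":-1},
  {"tx":-25,"ty":0,"tz":0,"rx":0,"ry":0,"rz":-90,"gripper":-1},
  {"tx":-25,"ty":0,"tz":0,"rx":0,"ry":0,"rz":-90,"gripper":-1},
  {"tx":-25,"ty":0,"tz":0,"rx":0,"ry":0,"rz":-90,"gripper":-1},
  {"tx":-25,"ty":0,"tz":0,"rx":0,"ry":0,"rz":-90,"gripper":-1},
  {"tx":-25,"ty":0,"tz":0,"rx":0,"ry":0,"rz":-90,"gripper":-1},
  {"tx":-25,"ty":0,"tz":0,"rx":0,"ry":0,"rz":-90,"gripper":-1},
])

```text
t: 6.8
tcp_pos: [0.4639, -0.0059, 0.0591]
tool_rot: [-2.242, -2.176, -0.027]
ft_force: [-0.7, -0.1, 0.3]
grip_width: 0.0001
```

Emit:
drive_tool([
  {"tx":0,"ty":0,"tz":0,"rx":0,"ry":0,"rz":-88,"gripper":-1},
  {"tx":0,"ty":0,"tz":0,"rx":0,"ry":0,"rz":-88,"gripper":-1},
  {"tx":0,"ty":0,"tz":0,"rx":0,"ry":0,"rz":-88,"gripper":-1},
  {"tx":0,"ty":0,"tz":0,"rx":0,"ry":0,"rz":-88,"gripper":-1},
  {"tx":0,"ty":0,"tz":0,"rx":0,"ry":0,"rz":-88,"gripper":-1},
  {"tx":0,"ty":0,"tz":0,"rx":0,"ry":0,"rz":-88,"gripper":-1},
  {"tx":0,"ty":0,"tz":0,"rx":0,"ry":0,"rz":-88,"gripper":-1},
  {"tx":0,"ty":0,"tz":0,"rx":0,"ry":0,"rz":-88,"gripper":-1},
  {"tx":0,"ty":0,"tz":0,"rx":0,"ry":0,"rz":-88,"gripper":-1},
  {"tx":0,"ty":0,"tz":0,"rx":0,"ry":0,"rz":-88,"gripper":-1},
  {"tx":0,"ty":0,"tz":0,"rx":0,"ry":0,"rz":-88,"gripper":-1},
  {"tx":0,"ty":0,"tz":0,"rx":0,"ry":0,"rz":-88,"gripper":-1},
  {"tx":0,"ty":0,"tz":0,"rx":0,"ry":0,"rz":-88,"gripper":-1},
  {"tx":0,"ty":0,"tz":0,"rx":0,"ry":0,"rz":-88,"gripper":-1},
])

```text
t: 7.97
tcp_pos: [0.4639, -0.0059, 0.0591]
tool_rot: [-0.102, -3.139, -0.039]
ft_force: [-0.2, -0.9, -0.3]
grip_width: 0.0001
```

```bash
sed -i 's/"yaw",2\*np.arctan(o\["tool_rot"\]\[1\]\/o\["tool_rot"\]\[0\])-BYAW/"yaw",(2*np.arctan2(o["tool_rot"][1],o["tool_rot"][0])-BYAW+.5)%np.pi-.5/' see.py; python3 see.py;  python3 -c "
from rig import robot;print(robot.get_obs()['joints'].round(3))"
```

```text
scene {'bay_xy': array([-38.8, -10.6]), 'yaw_rel': np.float64(0.0074), 'size': array([230.7, 121.2])}
top {'bay_xy': array([-40.1,  -9.6]), 'yaw_rel': np.float64(0.0036), 'size': array([230.6, 121. ])}
8.0667 [ 0.4639 -0.0059  0.0591] [-0.103 -3.139 -0.039] [-0.3  0.5  0.5]
tcp bay [-157.    75.7] yaw -0.016507185541813296
[-0.029  0.332 -0.598  0.641  0.025  0.037]
```

```bash
cat > rel.py <<'E'
import sys
from h import *
from scipy.spatial.transform import Rotation as Ro
# targets: bay x,y mm, z mm (world), optional tool yaw rel bay (rad, flipped tool) -> tool shift
o=robot.get_obs();R0=Ro.from_rotvec(o["tool_rot"]);c,s=np.cos(BYAW),np.sin(BYAW)
for a in sys.argv[1:]:
    v=[float(q) for q in a.split(",")];yaw=(v[3] if len(v)>3 else 0)+BYAW+np.pi
    Rd=Ro.from_euler("z",yaw)*Ro.from_euler("x",np.pi)
    X=np.array([BAY[0]+(c*v[0]-s*v[1])/1e3,BAY[1]+(s*v[0]+c*v[1])/1e3,v[2]/1e3])
    print(a,(1e3*R0.inv().apply(X-o["tcp_pos"])).round(1),np.rad2deg((R0.inv()*Rd).as_rotvec()).round(2))
E
python3 rel.py=  2>/dev/null; python3 rel.py " -124,85,59" " -116,85,59" " -108,87,59" " -84,91,59"
```

```text
-124,85,59 [-32.9   9.9   0.3] [ 1.41 -0.08 -0.95]
 -116,85,59 [-40.9  10.    0.3] [ 1.41 -0.08 -0.95]
 -108,87,59 [-48.8  12.2   0.4] [ 1.41 -0.08 -0.95]
 -84,91,59 [-72.8  16.5   0.4] [ 1.41 -0.08 -0.95]
```

Emit:
drive_tool([
  {"tx":-15,"ty":10,"tz":0,"rx":1.4,"ry":0,"rz":-0.9,"gripper":-1},
  {"tx":-30,"ty":10,"tz":0,"rx":1.4,"ry":0,"rz":-0.9,"gripper":-1},
  {"tx":-36,"ty":10,"tz":0,"rx":1.4,"ry":0,"rz":-0.9,"gripper":-1},
  {"tx":-41,"ty":10,"tz":0,"rx":1.4,"ry":0,"rz":-0.9,"gripper":-1},
  {"tx":-46,"ty":11,"tz":0,"rx":1.4,"ry":0,"rz":-0.9,"gripper":-1},
  {"tx":-51,"ty":13,"tz":0,"rx":1.4,"ry":0,"rz":-0.9,"gripper":-1},
  {"tx":-56,"ty":14,"tz":0,"rx":1.4,"ry":0,"rz":-0.9,"gripper":-1},
  {"tx":-61,"ty":15,"tz":0,"rx":1.4,"ry":0,"rz":-0.9,"gripper":-1},
  {"tx":-66,"ty":16,"tz":0,"rx":1.4,"ry":0,"rz":-0.9,"gripper":-1},
  {"tx":-71,"ty":16,"tz":0,"rx":1.4,"ry":0,"rz":-0.9,"gripper":-1},
  {"tx":-75,"ty":16,"tz":0,"rx":1.4,"ry":0,"rz":-0.9,"gripper":-1},
  {"tx":-75,"ty":16,"tz":0,"rx":1.4,"ry":0,"rz":-0.9,"gripper":-1},
])

```text
t: 9.07
tcp_pos: [0.5346, 0.0056, 0.0579]
tool_rot: [-0.076, -3.13, -0.003]
ft_force: [-6.7, 2.5, -0.3]
grip_width: 0.0001
```

```bash
python3 see.py
```

```text
scene {'bay_xy': array([-16.2, -12.3]), 'yaw_rel': np.float64(-0.1076), 'size': array([231.1, 121.4])}
top {'bay_xy': array([-19.5, -28.5]), 'yaw_rel': np.float64(-0.1045), 'size': array([196. , 122.2])}
9.1667 [0.5347 0.0056 0.0579] [-7.60e-02 -3.13e+00 -3.00e-03] [-6.3  2.4  0.6]
tcp bay [-86.9  90.7] yaw 0.00024053565928783271
```

```bash
python3 plan.py -17 -12 -.107 -1 0 165; python3 rel.py " -130,88,59" " -130,-112,59" " -112,-112,59" " -100,-112,59" " -75,-108,59"
```

```text
start [-104.3  -99.5]
th -0.086 c [-13.5 -12.3] tcp [ -98.6 -101.4]
th -0.064 c [-10.  -12.6] tcp [ -92.9 -103.2]
th -0.043 c [ -6.4 -12.8] tcp [ -87.1 -104.9]
th -0.021 c [ -2.9 -12.9] tcp [ -81.2 -106.5]
th 0.000 c [  0.6 -12.9] tcp [ -75.4 -107.9]
 -130,88,59 [43.1 -2.7 -0.6] [ 0.08 -0.61  0.01]
 -130,-112,59 [  43.2 -202.7   -0.9] [ 0.08 -0.61  0.01]
 -112,-112,59 [  25.2 -202.7   -1.1] [ 0.08 -0.61  0.01]
 -100,-112,59 [  13.2 -202.7   -1.2] [ 0.08 -0.61  0.01]
 -75,-108,59 [ -11.8 -198.7   -1.5] [ 0.08 -0.61  0.01]
```

Emit:
drive_tool([
  {"tx":25,"ty":0,"tz":0,"rx":0,"ry":0,"rz":0,"gripper":-1},
  {"tx":45,"ty":-15,"tz":0,"rx":0,"ry":0,"rz":0,"gripper":-1},
  {"tx":47,"ty":-55,"tz":0,"rx":0,"ry":0,"rz":0,"gripper":-1},
  {"tx":47,"ty":-95,"tz":0,"rx":0,"ry":0,"rz":0,"gripper":-1},
  {"tx":47,"ty":-135,"tz":0,"rx":0,"ry":0,"rz":0,"gripper":-1},
  {"tx":47,"ty":-172,"tz":0,"rx":0,"ry":0,"rz":0,"gripper":-1},
  {"tx":42,"ty":-191,"tz":0,"rx":0,"ry":0,"rz":0,"gripper":-1},
  {"tx":32,"ty":-191,"tz":0,"rx":0,"ry":0,"rz":0,"gripper":-1},
  {"tx":24,"ty":-191,"tz":0,"rx":0,"ry":0,"rz":0,"gripper":-1},
  {"tx":19,"ty":-191,"tz":0,"rx":0,"ry":0,"rz":0,"gripper":-1},
  {"tx":14,"ty":-192,"tz":0,"rx":0,"ry":0,"rz":0,"gripper":-1},
  {"tx":9,"ty":-193,"tz":0,"rx":0,"ry":0,"rz":0,"gripper":-1},
  {"tx":4,"ty":-194,"tz":0,"rx":0,"ry":0,"rz":0,"gripper":-1},
  {"tx":0,"ty":-195,"tz":0,"rx":0,"ry":0,"rz":0,"gripper":-1},
  {"tx":-4,"ty":-195,"tz":0,"rx":0,"ry":0,"rz":0,"gripper":-1},
  {"tx":-4,"ty":-195,"tz":0,"rx":0,"ry":0,"rz":0,"gripper":-1},
])

```text
t: 10.5
tcp_pos: [0.5319, -0.1876, 0.0582]
tool_rot: [-0.072, -3.133, -0.002]
ft_force: [-5.0, -1.4, 0.9]
grip_width: 0.0001
```

```bash
python3 see.py
```

```text
scene {'bay_xy': array([ -1.3, -10. ]), 'yaw_rel': np.float64(-0.0014), 'size': array([230.5, 120.9])}
top {'bay_xy': array([-2.8,  3.4]), 'yaw_rel': np.float64(0.0005), 'size': array([206.5, 120.4])}
10.6 [ 0.5319 -0.1876  0.0582] [-7.200e-02 -3.133e+00 -2.000e-03] [-4.5 -1.5 -1.1]
tcp bay [ -80.2 -102.4] yaw 0.003096542895363541
```

Emit:
drive_tool([
  {"tx":-2,"ty":0,"tz":0,"rx":0,"ry":0,"rz":0,"gripper":-1},
  {"tx":-4,"ty":0,"tz":0,"rx":0,"ry":0,"rz":0,"gripper":-1},
  {"tx":-6,"ty":0,"tz":0,"rx":0,"ry":0,"rz":0,"gripper":-1},
  {"tx":-6,"ty":0,"tz":0,"rx":0,"ry":0,"rz":0,"gripper":-1},
])

```text
t: 10.93
tcp_pos: [0.5336, -0.1878, 0.0581]
tool_rot: [-0.073, -3.125, -0.001]
ft_force: [-15.1, -0.6, 7.1]
grip_width: 0.0001
```

```bash
python3 see.py;python3 rel.py " -120,-98,59" " -120,82,59" " -85,84,59" " -75,84,59"
```

```text
scene {'bay_xy': array([ -0.1, -10. ]), 'yaw_rel': np.float64(0.0078), 'size': array([230.4, 120.9])}
top {'bay_xy': array([-2.2,  3.9]), 'yaw_rel': np.float64(0.0042), 'size': array([205.7, 121.1])}
11.0333 [ 0.5336 -0.1879  0.0581] [-7.300e-02 -3.126e+00 -1.000e-03] [-13.7  -1.9   8.5]
tcp bay [ -78.5 -102.6] yaw 0.0021784324188183213
 -120,-98,59 [41.5  4.7 -0.3] [ 0.03 -0.87  0.12]
 -120,82,59 [ 41.1 184.7  -0.2] [ 0.03 -0.87  0.12]
 -85,84,59 [  6.1 186.6  -0.8] [ 0.03 -0.87  0.12]
 -75,84,59 [ -3.9 186.6  -0.9] [ 0.03 -0.87  0.12]
```

Emit:
drive_tool([
  {"tx":25,"ty":5,"tz":0,"rx":0,"ry":0,"rz":0,"gripper":-1},
  {"tx":45,"ty":25,"tz":0,"rx":0,"ry":0,"rz":0,"gripper":-1},
  {"tx":47,"ty":65,"tz":0,"rx":0,"ry":0,"rz":0,"gripper":-1},
  {"tx":47,"ty":105,"tz":0,"rx":0,"ry":0,"rz":0,"gripper":-1},
  {"tx":47,"ty":145,"tz":0,"rx":0,"ry":0,"rz":0,"gripper":-1},
  {"tx":42,"ty":186,"tz":0,"rx":0,"ry":0,"rz":0,"gripper":-1},
  {"tx":30,"ty":188,"tz":0,"rx":0,"ry":0,"rz":0,"gripper":-1},
  {"tx":18,"ty":188,"tz":0,"rx":0,"ry":0,"rz":0,"gripper":-1},
  {"tx":12,"ty":188,"tz":0,"rx":0,"ry":0,"rz":0,"gripper":-1},
  {"tx":8,"ty":188,"tz":0,"rx":0,"ry":0,"rz":0,"gripper":-1},
  {"tx":4,"ty":188,"tz":0,"rx":0,"ry":0,"rz":0,"gripper":-1},
  {"tx":1,"ty":188,"tz":0,"rx":0,"ry":0,"rz":0,"gripper":-1},
  {"tx":0,"ty":188,"tz":0,"rx":0,"ry":0,"rz":0,"gripper":-1},
])

```text
t: 12.12
tcp_pos: [0.5418, -0.0014, 0.0581]
tool_rot: [-0.074, -3.125, -0.004]
ft_force: [-15.6, 3.1, 10.2]
grip_width: 0.0002
```

```bash
python3 see.py
```

```text
scene {'bay_xy': array([-0.1, -9.8]), 'yaw_rel': np.float64(0.0049), 'size': array([230.6, 121.3])}
top {'bay_xy': array([ -1.6, -36.9]), 'yaw_rel': np.float64(0.0066), 'size': array([174.3, 120. ])}
12.2167 [ 0.5418 -0.0014  0.058 ] [-0.074 -3.126 -0.004] [-11.8   3.7   7. ]
tcp bay [-79.4  84. ] yaw 0.001747404142941722
```

Both corners now give a firm reaction of about 15 N against the rail, and the carton is square. Next is bracket A: I'll retreat and rise, then measure A on the unobstructed first pictures.

Emit:
drive_tool([
  {"tx":30,"ty":0,"tz":0,"rx":0,"ry":0,"rz":0,"gripper":-1},
  {"tx":60,"ty":0,"tz":-20,"rx":0,"ry":0,"rz":0,"gripper":0},
  {"tx":90,"ty":0,"tz":-45,"rx":0,"ry":0,"rz":0,"gripper":1},
  {"tx":100,"ty":25,"tz":-75,"rx":0,"ry":0,"rz":0,"gripper":1},
  {"tx":100,"ty":50,"tz":-102,"rx":0,"ry":0,"rz":0,"gripper":1},
])

```text
t: 12.63
tcp_pos: [0.4467, 0.0514, 0.1618]
tool_rot: [-0.08, -3.133, 0.001]
ft_force: [2.3, 0.2, -0.3]
grip_width: 0.0485
```

```bash
cat > br.py <<'E'
from h import *
def boxes():
    # bracket frame mm, (x0,x1,y0,y1,z0,z1)
    return [(-45,45,-4,4,7.5,62.5),(45,50,-13,13,0,80),(36,44,4,150,0,14)]
def overlay(n,img,pose,u0,v0,w,h,F):
    c=C(n);x,y,t=pose;R=np.array([[np.cos(t),-np.sin(t)],[np.sin(t),np.cos(t)]])
    im=np.clip(cv2.resize(img[v0:v0+h,u0:u0+w],None,fx=F,fy=F,interpolation=cv2.INTER_CUBIC)[:,:,::-1]*1.8,0,255).astype(np.uint8).copy()
    raw=im.copy()
    P=lambda q:tuple(int(e) for e in((c.px((*(np.array([x,y])+R@(np.array(q[:2])/1e3)),q[2]/1e3))+.5-[u0,v0])*F))
    for b in boxes():
        V=[(b[i],b[2+j],b[4+k]) for i in(0,1) for j in(0,1) for k in(0,1)]
        for i in range(8):
            for k in(1,2,4):
                if not i&k:cv2.line(im,P(V[i]),P(V[i|k]),(0,0,255),1,cv2.LINE_AA)
    return raw,im
if __name__=="__main__":
    rgb=lambda f:cv2.imread(f)[:,:,::-1].copy()
    p=(.467,.286,-.02)
    a=overlay("top",rgb("pics/top0.png"),p,105,235,80,60,5);b=overlay("scene",rgb("pics/scene0.png"),p,460,320,100,125,4)
    h=np.zeros((600,800,3),np.uint8);h[:300,:400]=a[0];h[300:,:400]=a[1]
    h[:500,400:]=b[1];cv2.imwrite("pics/br.png",h)
E
python3 br.py; python3 see.py
```

```text
scene {'bay_xy': array([-0. , -9.8]), 'yaw_rel': np.float64(0.0029), 'size': array([230.7, 121.3])}
top {'bay_xy': array([-1.7, -8.7]), 'yaw_rel': np.float64(0.0039), 'size': array([230.7, 120.6])}
12.7333 [0.4545 0.0546 0.1657] [0.071 3.134 0.005] [0.9 0.3 0.2]
tcp bay [-169.4  135.6] yaw 0.0039288179977043924
```

View pics/br.png

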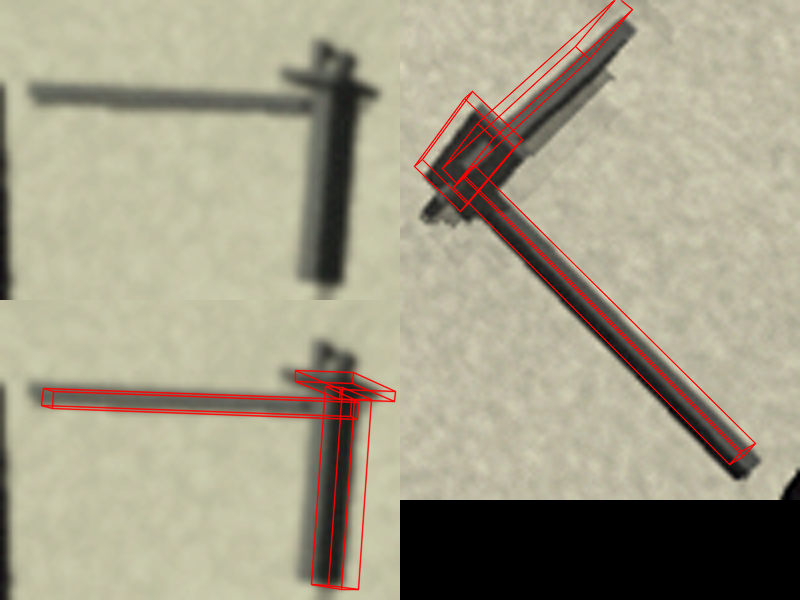

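In the crop A's web spans (298–353, 100–283) while the model sits about 6 mm to the right of it. So I'll refine with a silhouette fit on both views.

```bash
cat > fit.py <<'E'
from h import *
from br import boxes
from scipy.optimize import minimize
rgb=lambda f:cv2.imread(f)[:,:,::-1].copy()
B=boxes()+[(50,65,-2.5,2.5,20,28),(50,65,-2.5,2.5,60,68),(57,65,-2.5,2.5,8,20),(57,65,-2.5,2.5,48,60)]
V=[(n,rgb(f),r) for n,f,r in(("top","pics/top0.png",(108,238,85,58)),("scene","pics/scene0.png",(460,322,92,125)))]
def soft(n,p,r,F=8):
    c=C(n);m=np.zeros((r[3]*F,r[2]*F),np.uint8);R=np.array([[np.cos(p[2]),-np.sin(p[2])],[np.sin(p[2]),np.cos(p[2])]])
    for b in B:
        q=[(c.px((*(np.array(p[:2])+R@[b[i]/1e3,b[2+j]/1e3]),b[4+k]/1e3))+.5-r[:2])*F for i in(0,1) for j in(0,1) for k in(0,1)]
        cv2.fillConvexPoly(m,cv2.convexHull(np.int32(np.round(q))),255)
    return cv2.resize(m,(r[2],r[3]),interpolation=cv2.INTER_AREA)/255.
def obs(img,r):
    g=cv2.cvtColor(img,cv2.COLOR_RGB2GRAY)[r[1]:r[1]+r[3],r[0]:r[0]+r[2]].astype(float);bg=np.median(g)
    return np.clip((bg*.88-g)/(bg*.35),0,1)
def fit(sel):
    O=[(n,obs(i,r),r) for n,i,r in V if n in sel]
    f=lambda q:sum(((cv2.GaussianBlur(soft(n,(q[0]/100,q[1]/100,q[2]/10),r),(0,0),1.2)-cv2.GaussianBlur(o,(0,0),1.2))**2).sum() for n,o,r in O)
    s=minimize(f,[46.9,29.2,-.22],method="Nelder-Mead",options=dict(initial_simplex=np.array([[46.9,29.2,-.22],[47.4,29.2,-.22],[46.9,29.7,-.22],[46.9,29.2,.1]]),xatol=.005))
    print(sel,(s.x/[100,100,10]).round(4),s.fun.round(1))
for s in(("top",),("scene",),("top","scene")):fit(s)
E
python3 fit.py
```

```text
('top',) [ 0.4677  0.2916 -0.0267] 5.9
('scene',) [ 0.4685  0.2932 -0.0358] 40.6
('top', 'scene') [ 0.4684  0.2927 -0.0344] 60.3
```

```bash
python3 rel.py " -177.5,373.2,150,.020" " -177.5,373.2,35,.020"; python3 -c "
from rig import robot;print(robot.get_obs()['joints'].round(3))"
```

```text
-177.5,373.2,150,.020 [  7.3 237.6  16.4] [ 0.17  0.41 -0.92]
 -177.5,373.2,35,.020 [  8.1 237.2 131.4] [ 0.17  0.41 -0.92]
[ 0.118  0.197 -0.456  0.91   0.002  0.163]
```

Emit:
drive_tool([
  {"tx":7,"ty":40,"tz":10,"rx":0,"ry":0,"rz":-0.9,"gripper":1},
  {"tx":7,"ty":80,"tz":10,"rx":0,"ry":0,"rz":-0.9,"gripper":1},
  {"tx":7,"ty":120,"tz":10,"rx":0,"ry":0,"rz":-0.9,"gripper":1},
  {"tx":7,"ty":160,"tz":10,"rx":0,"ry":0,"rz":-0.9,"gripper":1},
  {"tx":7,"ty":200,"tz":10,"rx":0,"ry":0,"rz":-0.9,"gripper":1},
  {"tx":7,"ty":237,"tz":10,"rx":0,"ry":0,"rz":-0.9,"gripper":1},
  {"tx":7,"ty":237,"tz":10,"rx":0,"ry":0,"rz":-0.9,"gripper":1},
  {"tx":7,"ty":237,"tz":10,"rx":0,"ry":0,"rz":-0.9,"gripper":1},
])

```text
t: 13.4
tcp_pos: [0.456, 0.2905, 0.1505]
tool_rot: [-0.045, -3.139, 0.001]
ft_force: [-0.4, -0.7, -0.4]
grip_width: 0.0853
```

```bash
python3 see.py|tail -2; python3 rel.py " -177.5,373.2,35,.020"
```

```text
13.5 [0.4555 0.2881 0.1506] [-5.000e-02 -3.138e+00  3.000e-03] [-1.  -0.6 -0. ]
tcp bay [-179.8  368.9] yaw 0.016862111924464962
 -177.5,373.2,35,.020 [ -2.7   4.4 115.6] [-0.1  -0.18 -0.18]
```

Emit:
drive_tool([
  {"tx":-3,"ty":4,"tz":25,"rx":0,"ry":0,"rz":0,"gripper":1},
  {"tx":-3,"ty":4,"tz":55,"rx":0,"ry":0,"rz":0,"gripper":1},
  {"tx":-3,"ty":4,"tz":85,"rx":0,"ry":0,"rz":0,"gripper":1},
  {"tx":-3,"ty":4,"tz":105,"rx":0,"ry":0,"rz":0,"gripper":1},
  {"tx":-3,"ty":4,"tz":115,"rx":0,"ry":0,"rz":0,"gripper":1},
  {"tx":-3,"ty":4,"tz":115,"rx":0,"ry":0,"rz":0,"gripper":1},
  {"tx":-3,"ty":4,"tz":115,"rx":0,"ry":0,"rz":0,"gripper":1},
], grip_force=60)

```text
t: 14.08
tcp_pos: [0.4591, 0.2923, 0.0368]
tool_rot: [-0.052, -3.139, 0.001]
ft_force: [0.0, 0.3, 0.5]
grip_width: 0.0854
```

```bash
python3 see.py|tail -2
python3 - <<'E'
from h import *
a=robot.camera("scene")[270:470,410:610];b=robot.camera("top")[215:365,90:240]
h=np.hstack([cv2.resize(a,(400,400),interpolation=2),cv2.resize(b,(400,400),interpolation=2)])
cv2.imwrite("pics/g1.png",np.clip(h[:,:,::-1]*1.6,0,255))
E
```

```text
14.1833 [0.4604 0.2936 0.0381] [5.10e-02 3.14e+00 3.00e-03] [0.2 1.5 0.9]
tcp bay [-175.2  374.6] yaw 0.01675126374850766[ WARN:0@4.298] global loadsave.cpp:1063 imwrite_ Unsupported depth image for selected encoder is fallbacked to CV_8U.
```

View pics/g1.png

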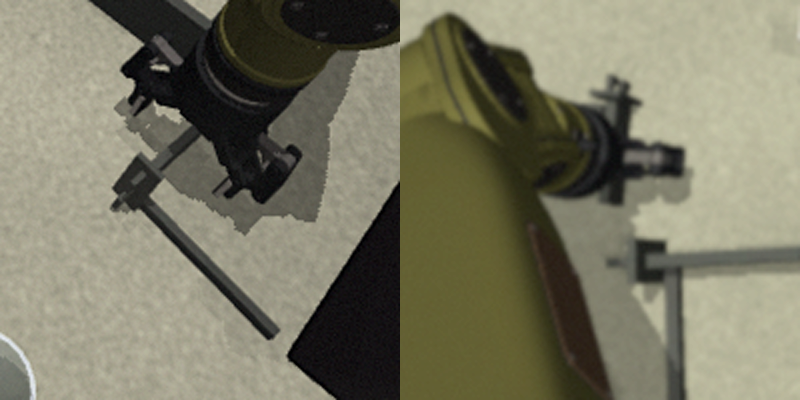

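The fingers straddle A's web (scene crop: fingers at (140,90) and (250,175), web between them). Closing now.

Emit:
drive_tool([
  {"tx":0,"ty":0,"tz":2,"rx":0,"ry":0,"rz":0,"gripper":0},
  {"tx":0,"ty":0,"tz":2,"rx":0,"ry":0,"rz":0,"gripper":-1},
  {"tx":0,"ty":0,"tz":2,"rx":0,"ry":0,"rz":0,"gripper":-1},
  {"tx":0,"ty":0,"tz":2,"rx":0,"ry":0,"rz":0,"gripper":-1},
  {"tx":0,"ty":0,"tz":2,"rx":0,"ry":0,"rz":0,"gripper":-1},
  {"tx":0,"ty":0,"tz":2,"rx":0,"ry":0,"rz":0,"gripper":-1},
  {"tx":0,"ty":0,"tz":2,"rx":0,"ry":0,"rz":0,"gripper":-1},
  {"tx":0,"ty":0,"tz":2,"rx":0,"ry":0,"rz":0,"gripper":-1},
  {"tx":0,"ty":0,"tz":2,"rx":0,"ry":0,"rz":0,"gripper":-1},
  {"tx":0,"ty":0,"tz":2,"rx":0,"ry":0,"rz":0,"gripper":-1},
], grip_force=70)

```text
t: 15.12
tcp_pos: [0.4591, 0.2935, 0.0347]
tool_rot: [-0.049, -3.14, -0.0]
ft_force: [-0.5, -0.4, 1.8]
grip_width: 0.007
```

```bash
python3 see.py|tail -2; python3 rel.py " -180,300,300" " -250,-185,300"
```

```text
15.2167 [0.4591 0.2935 0.0347] [-4.90e-02 -3.14e+00 -1.00e-03] [-0.5 -0.8  1.6]
tcp bay [-176.4  374.5] yaw 0.017701813784106957
 -180,300,300 [   5.2  -74.4 -265.3] [ 0.02 -0.07  1.01]
 -250,-185,300 [  83.8 -558.  -265.4] [ 0.02 -0.07  1.01]
```

Emit:
drive_tool([
  {"tx":0,"ty":0,"tz":-25,"rx":0,"ry":0,"rz":0,"gripper":-1},
  {"tx":0,"ty":0,"tz":-60,"rx":0,"ry":0,"rz":0,"gripper":-1},
  {"tx":2,"ty":-10,"tz":-100,"rx":0,"ry":0,"rz":0,"gripper":-1},
  {"tx":4,"ty":-30,"tz":-135,"rx":0,"ry":0,"rz":1,"gripper":-1},
  {"tx":6,"ty":-60,"tz":-160,"rx":0,"ry":0,"rz":1,"gripper":-1},
  {"tx":9,"ty":-95,"tz":-175,"rx":0,"ry":0,"rz":1,"gripper":-1},
  {"tx":9,"ty":-133,"tz":-175,"rx":0,"ry":0,"rz":1,"gripper":-1},
  {"tx":9,"ty":-171,"tz":-175,"rx":0,"ry":0,"rz":1,"gripper":-1},
  {"tx":9,"ty":-209,"tz":-175,"rx":0,"ry":0,"rz":1,"gripper":-1},
  {"tx":9,"ty":-247,"tz":-175,"rx":0,"ry":0,"rz":1,"gripper":-1},
  {"tx":9,"ty":-285,"tz":-175,"rx":0,"ry":0,"rz":1,"gripper":-1},
  {"tx":9,"ty":-323,"tz":-175,"rx":0,"ry":0,"rz":1,"gripper":-1},
  {"tx":9,"ty":-361,"tz":-175,"rx":0,"ry":0,"rz":1,"gripper":-1},
  {"tx":9,"ty":-399,"tz":-175,"rx":0,"ry":0,"rz":1,"gripper":-1},
  {"tx":9,"ty":-437,"tz":-175,"rx":0,"ry":0,"rz":1,"gripper":-1},
  {"tx":9,"ty":-475,"tz":-175,"rx":0,"ry":0,"rz":1,"gripper":-1},
  {"tx":9,"ty":-510,"tz":-175,"rx":0,"ry":0,"rz":1,"gripper":-1},
  {"tx":9,"ty":-540,"tz":-175,"rx":0,"ry":0,"rz":1,"gripper":-1},
  {"tx":9,"ty":-558,"tz":-175,"rx":0,"ry":0,"rz":1,"gripper":-1},
  {"tx":9,"ty":-558,"tz":-175,"rx":0,"ry":0,"rz":1,"gripper":-1},
])

```text
t: 16.88
tcp_pos: [0.4326, -0.2677, 0.2088]
tool_rot: [-0.084, -3.139, 0.002]
ft_force: [0.8, 0.5, -2.3]
grip_width: 0.0075
```

```bash
python3 see.py; python3 rel.py " -175,-185,91.5" " -165,-185,91.5" " -132,-185,91.5"
python3 - <<'E'
from h import *
T=C("top");g=T.at((478,258),0)[:2]-BAY;c,s=np.cos(BYAW),np.sin(BYAW);print("goblet bay",c*g[0]+s*g[1],-s*g[0]+c*g[1])
E
```

```text
scene {'bay_xy': array([-0.1, -9.9]), 'yaw_rel': np.float64(0.004), 'size': array([230.1, 120.8])}
top {'bay_xy': array([-1.8, -8.6]), 'yaw_rel': np.float64(0.0029), 'size': array([230.8, 120.7])}
16.9833 [ 0.4322 -0.2642  0.2087] [-7.900e-02 -3.138e+00 -3.000e-03] [-0.3 -0.2 -1.3]
tcp bay [-176.  -183.8] yaw -0.0014086298674782505
 -175,-185,91.5 [ -1.4  -1.4 117.2] [ 0.09 -0.15 -0.08]
 -165,-185,91.5 [-11.4  -1.4 117.2] [ 0.09 -0.15 -0.08]
 -132,-185,91.5 [-44.4  -1.3 117.1] [ 0.09 -0.15 -0.08]
goblet bay -0.08437651114667348 -0.3445287400447199
```

Emit:
drive_tool([
  {"tx":-4,"ty":-1,"tz":35,"rx":0,"ry":0,"rz":0,"gripper":-1},
  {"tx":-8,"ty":-1,"tz":70,"rx":0,"ry":0,"rz":0,"gripper":-1},
  {"tx":-10,"ty":-1,"tz":100,"rx":0,"ry":0,"rz":0,"gripper":-1},
  {"tx":-10,"ty":-1,"tz":117,"rx":0,"ry":0,"rz":0,"gripper":-1},
  {"tx":-10,"ty":-1,"tz":117,"rx":0,"ry":0,"rz":0,"gripper":-1},
  {"tx":-10,"ty":-1,"tz":117,"rx":0,"ry":0,"rz":0,"gripper":-1},
])

```text
t: 17.48
tcp_pos: [0.4417, -0.2637, 0.0917]
tool_rot: [-0.074, -3.137, -0.003]
ft_force: [-0.6, -0.3, -1.2]
grip_width: 0.0074
```

```bash
python3 see.py|tail -2
python3 - <<'E'
from h import *
a=robot.camera("scene")[95:245,210:360];b=robot.camera("top")[190:300,370:480]
h=np.hstack([cv2.resize(a,(400,400),interpolation=2),cv2.resize(b,(400,400),interpolation=2)])
cv2.imwrite("pics/g2.png",np.uint8(np.clip(h[:,:,::-1]*1.6,0,255)))
E
```

```text
17.5833 [ 0.4436 -0.2653  0.0938] [ 7.50e-02  3.14e+00 -1.00e-03] [-1.6  0.7 -1.3]
tcp bay [-164.5 -184.4] yaw 0.0012821464527359439
```

View pics/g2.png

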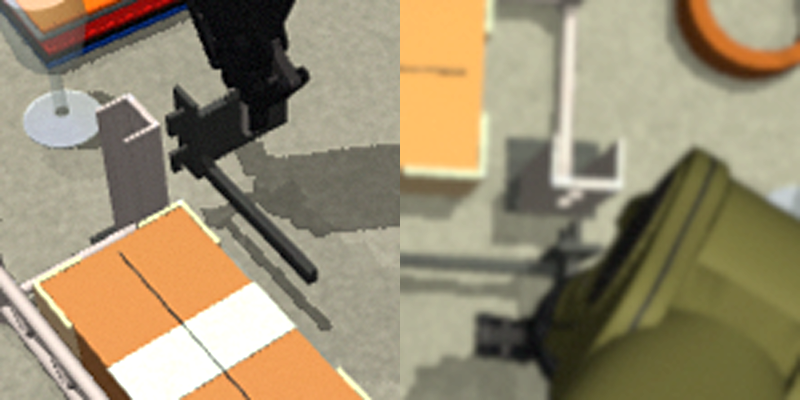

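Run:
```python
from h import *
b=robot.camera("top")[205:270,385:450]
cv2.imwrite("pics/g3.png",np.uint8(np.clip(cv2.resize(b,(585,585),interpolation=2)[:,:,::-1]*1.9,0,255)))
T=C("top");c,s=np.cos(BYAW),np.sin(BYAW)
# predicted pixel positions in this crop
def bp(x,y,z):
    X=(BAY[0]+(c*x-s*y)/1e3,BAY[1]+(s*x+c*y)/1e3,z);return ((T.px(X)+.5-[385,205])*9).round(0)
print("claw tip top",bp(-164.5+74,-184.4,.127),"claw root",bp(-164.5+59,-184.4,.127),"upright corners",bp(-73,-164.5,.145),bp(-73,-205.5,.145))
for z,u in((.127,0),(.145,0)):
    f=lambda px:None
```

```text
claw tip top [314. 412.] claw root [311. 474.] upright corners [246. 325.] [418. 336.]
```

View pics/g3.png

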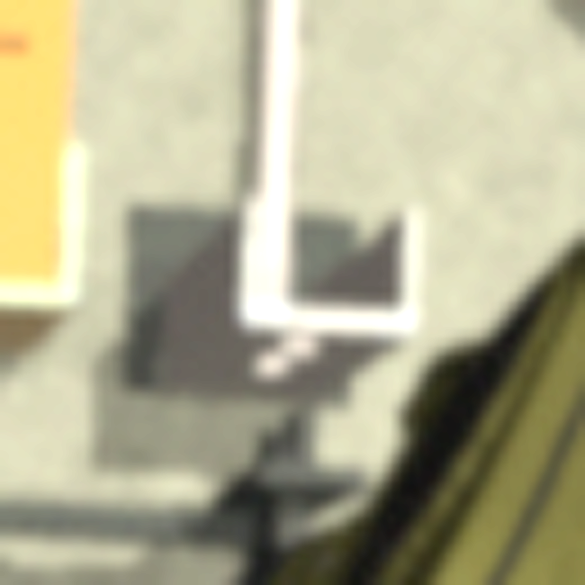

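Upright corners in the crop are (240,325) and (420,328), against a predicted (246,325) and (418,336). The plate's right end is at about (365,480), which puts the bracket roughly 1 mm left of centre. I'll shift it 1 mm right and advance slowly.

Emit:
drive_tool([
  {"tx":-4,"ty":-1,"tz":0,"rx":0,"ry":0,"rz":0,"gripper":-1},
  {"tx":-8,"ty":-1,"tz":0,"rx":0,"ry":0,"rz":0,"gripper":-1},
  {"tx":-12,"ty":-1,"tz":0,"rx":0,"ry":0,"rz":0,"gripper":-1},
  {"tx":-15,"ty":-1,"tz":0,"rx":0,"ry":0,"rz":0,"gripper":-1},
  {"tx":-18,"ty":-1,"tz":0,"rx":0,"ry":0,"rz":0,"gripper":-1},
  {"tx":-21,"ty":-1,"tz":0,"rx":0,"ry":0,"rz":0,"gripper":-1},
  {"tx":-24,"ty":-1,"tz":0,"rx":0,"ry":0,"rz":0,"gripper":-1},
  {"tx":-24,"ty":-1,"tz":0,"rx":0,"ry":0,"rz":0,"gripper":-1},
  {"tx":-24,"ty":-1,"tz":0,"rx":0,"ry":0,"rz":0,"gripper":-1},
])

```text
t: 18.48
tcp_pos: [0.4666, -0.2676, 0.0923]
tool_rot: [-0.076, -3.139, -0.0]
ft_force: [0.7, -0.1, -2.1]
grip_width: 0.0073
```

```bash
python3 see.py|tail -2
```

```text
18.5833 [ 0.4663 -0.2676  0.0923] [-7.700e-02 -3.139e+00 -1.000e-03] [-0.2  0.3 -2.1]
tcp bay [-141.8 -185.5] yaw 0.00023147537260204132
```

No contact so far, so the claws are entering. I'll continue until the plate touches.

Emit:
drive_tool([
  {"tx":-3,"ty":0,"tz":0,"rx":0,"ry":0,"rz":0,"gripper":-1},
  {"tx":-6,"ty":0,"tz":0,"rx":0,"ry":0,"rz":0,"gripper":-1},
  {"tx":-9,"ty":0,"tz":0,"rx":0,"ry":0,"rz":0,"gripper":-1},
  {"tx":-12,"ty":0,"tz":0,"rx":0,"ry":0,"rz":0,"gripper":-1},
  {"tx":-14,"ty":0,"tz":0,"rx":0,"ry":0,"rz":0,"gripper":-1},
  {"tx":-14,"ty":0,"tz":0,"rx":0,"ry":0,"rz":0,"gripper":-1},
])

```text
t: 19.08
tcp_pos: [0.4757, -0.2681, 0.0921]
tool_rot: [-0.078, -3.13, 0.0]
ft_force: [-12.8, -0.4, 6.0]
grip_width: 0.007
```

```bash
python3 see.py|tail -2
```

```text
19.1833 [ 0.4757 -0.268   0.0921] [-0.079 -3.13   0.   ] [-12.8  -0.9   6.6]
tcp bay [-132.3 -185.5] yaw -0.0011753168345483012
```

The plate met the upright at the predicted depth. I'll ease the forward load and press down.

Emit:
drive_tool([
  {"tx":2,"ty":0,"tz":0,"rx":0,"ry":0,"rz":0,"gripper":-1},
  {"tx":2,"ty":0,"tz":3,"rx":0,"ry":0,"rz":0,"gripper":-1},
  {"tx":2,"ty":0,"tz":6,"rx":0,"ry":0,"rz":0,"gripper":-1},
  {"tx":2,"ty":0,"tz":9,"rx":0,"ry":0,"rz":0,"gripper":-1},
  {"tx":2,"ty":0,"tz":12,"rx":0,"ry":0,"rz":0,"gripper":-1},
  {"tx":2,"ty":0,"tz":15,"rx":0,"ry":0,"rz":0,"gripper":-1},
  {"tx":2,"ty":0,"tz":18,"rx":0,"ry":0,"rz":0,"gripper":-1},
  {"tx":2,"ty":0,"tz":20,"rx":0,"ry":0,"rz":0,"gripper":-1},
  {"tx":2,"ty":0,"tz":20,"rx":0,"ry":0,"rz":0,"gripper":-1},
])

```text
t: 19.93
tcp_pos: [0.4757, -0.2679, 0.0742]
tool_rot: [-0.077, -3.135, -0.0]
ft_force: [-12.7, 1.7, 17.4]
grip_width: 0.0074
```

```bash
python3 see.py|tail -2
```

```text
20.0333 [ 0.4757 -0.2679  0.0742] [-0.077 -3.135 -0.   ] [-11.9   2.1  17.9]
tcp bay [-132.4 -185.4] yaw -0.0003618736786230592
```

Emit:
drive_tool([
  {"tx":0,"ty":0,"tz":3,"rx":0,"ry":0,"rz":0,"gripper":-1},
  {"tx":0,"ty":0,"tz":5,"rx":0,"ry":0,"rz":0,"gripper":-1},
  {"tx":0,"ty":0,"tz":5,"rx":0,"ry":0,"rz":0,"gripper":-1},
  {"tx":0,"ty":0,"tz":5,"rx":0,"ry":0,"rz":0,"gripper":-1},
])

```text
t: 20.37
tcp_pos: [0.4748, -0.2679, 0.0712]
tool_rot: [-0.078, -3.134, 0.001]
ft_force: [-17.9, 3.4, 33.6]
grip_width: 0.0071
```

```bash
python3 see.py|tail -2
```

```text
20.4667 [ 0.4748 -0.2679  0.0712] [-7.700e-02 -3.134e+00  1.000e-03] [-18.4   3.3  32.6]
tcp bay [-133.3 -185.4] yaw -0.0004351913149234221
```

Emit:
drive_tool([
  {"tx":1,"ty":0,"tz":-3,"rx":0,"ry":0,"rz":0,"gripper":-1},
  {"tx":2,"ty":0,"tz":-5,"rx":0,"ry":0,"rz":0,"gripper":-1},
  {"tx":2,"ty":0,"tz":-5,"rx":0,"ry":0,"rz":0,"gripper":0.2},
  {"tx":2,"ty":0,"tz":-5,"rx":0,"ry":0,"rz":0,"gripper":0.2},
  {"tx":2,"ty":0,"tz":-5,"rx":0,"ry":0,"rz":0,"gripper":0.2},
  {"tx":2,"ty":0,"tz":-5,"rx":0,"ry":0,"rz":0,"gripper":0.2},
  {"tx":2,"ty":0,"tz":-30,"rx":0,"ry":0,"rz":0,"gripper":0.2},
  {"tx":2,"ty":0,"tz":-65,"rx":0,"ry":0,"rz":0,"gripper":0.2},
  {"tx":10,"ty":0,"tz":-105,"rx":0,"ry":0,"rz":0,"gripper":0.2},
  {"tx":45,"ty":0,"tz":-140,"rx":0,"ry":0,"rz":0,"gripper":0.2},
  {"tx":80,"ty":15,"tz":-160,"rx":0,"ry":0,"rz":0,"gripper":0.2},
  {"tx":118,"ty":15,"tz":-160,"rx":0,"ry":0,"rz":0,"gripper":0.2},
  {"tx":156,"ty":15,"tz":-160,"rx":0,"ry":0,"rz":0,"gripper":0.2},
  {"tx":180,"ty":15,"tz":-160,"rx":0,"ry":0,"rz":0,"gripper":0.2},
  {"tx":180,"ty":15,"tz":-160,"rx":0,"ry":0,"rz":0,"gripper":0.2},
])

```text
t: 21.72
tcp_pos: [0.2951, -0.2429, 0.2277]
tool_rot: [-0.081, -3.137, -0.002]
ft_force: [-1.0, -0.2, -0.6]
grip_width: 0.051
```

```bash
python3 see.py
python3 - <<'E'
from h import *
from br import overlay
c,s=np.cos(BYAW),np.sin(BYAW);x,y=-123,-185
import br
p=(BAY[0]+(c*x-s*y)/1e3,BAY[1]+(s*x+c*y)/1e3,BYAW)
B=br.boxes();br.boxes=lambda:[(b[0],b[1],b[2],b[3],b[4]+40,b[5]+40) for b in B]
h=np.zeros((600,800,3),np.uint8)
a=br.overlay("scene",robot.camera("scene"),p,240,110,100,75,4);b=br.overlay("top",robot.camera("top"),p,345,210,100,75,4)
h[:300,:400]=a[0];h[300:,:400]=a[1];h[:300,400:]=b[0];h[300:,400:]=b[1]
cv2.imwrite("pics/f1.png",h)
E
```

```text
scene {'bay_xy': array([ -0.1, -10. ]), 'yaw_rel': np.float64(0.004), 'size': array([230. , 120.8])}
top {'bay_xy': array([-1.4, -8.9]), 'yaw_rel': np.float64(0.0062), 'size': array([230.4, 120.2])}
21.8167 [ 0.2996 -0.2448  0.2281] [ 7.80e-02  3.14e+00 -1.00e-03] [ 0.1 -0.3  0.8]
tcp bay [-309.4 -170.9] yaw -0.0009839517687679766
```

View pics/f1.png

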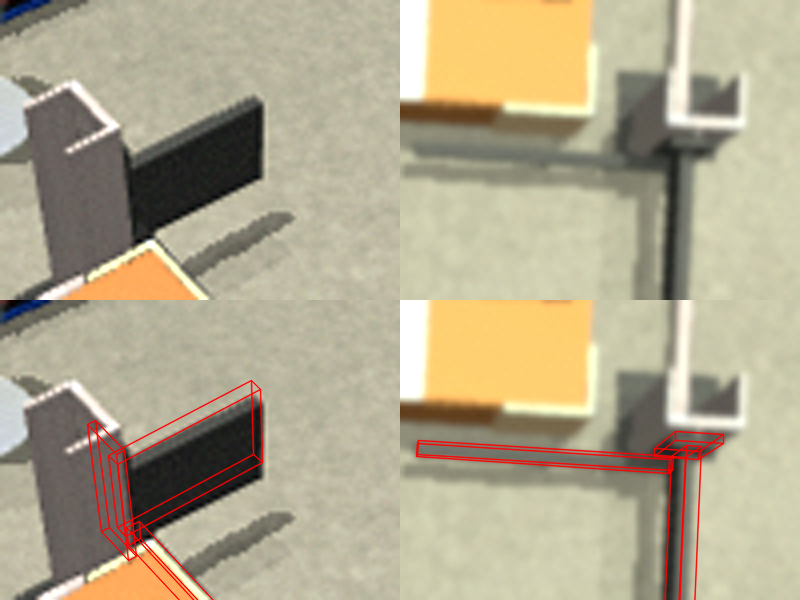

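The bracket hangs on the upright and its bar lies across the carton front. My overlay's web (scene crop, right edge x=262) sits above the real one, perhaps because I guessed the web's height range. I'll check that range on the standing bracket, then measure the hanging height.

```bash
cat > fz.py <<'E'
import fit as F
from h import *
from scipy.optimize import minimize
for w0 in(0,3.5,7.5):
    F.B[0]=(-45,45,-4,4,w0,w0+55);print(w0);F.fit(("top","scene"))
E
python3 fz.py | grep -v "^('top',) \|^('scene',)"
python3 - <<'E'
from h import *
S=C("scene");c,s=np.cos(BYAW),np.sin(BYAW)
def w(x,y):return np.array([BAY[0]+(c*x-s*y)/1e3,BAY[1]+(s*x+c*y)/1e3])
for x,y in((-168,-181),(-168,-189)):
    for z in(.04,.0475,.095,.1025):print(x,y,z,((S.px((*w(x,y),z))+.5-[240,110])*4).round(0))
E
```

```text
('top', 'scene') [ 0.4684  0.2927 -0.0344] 60.3
0
('top', 'scene') [ 0.4683  0.2932 -0.0342] 45.6
3.5
('top', 'scene') [ 0.4685  0.2928 -0.033 ] 47.7
7.5
('top', 'scene') [ 0.4684  0.2927 -0.0344] 60.3
-168 -181 0.04 [262. 173.]
-168 -181 0.0475 [262. 163.]
-168 -181 0.095 [260. 100.]
-168 -181 0.1025 [260.  89.]
-168 -189 0.04 [254. 164.]
-168 -189 0.0475 [254. 154.]
-168 -189 0.095 [251.  91.]
-168 -189 0.1025 [251.  81.]
```

The web runs from 0 to 55 mm. With that range, the predicted seated edge is (262,173) to (260,100) and the observed edge is (262,178) to (262,100), so the bracket is fully home within about 2 mm. The carton is still home and square, so I'm handing in.

```bash
python3 -c "
from rig import robot;print(robot.job_done())"
```

```text
the job is handed in; nothing more can be done
None
```

I walked the carton home by pushing its corner guards in turn, hung the 150 mm bracket on the right-hand upright, released it and handed the job in at about 22 s. No verdict was reported, so these are my own last checks:

- **Carton:** x was -0.1 to -1.4 mm, y about -9.5 mm, and it was square within 0.006 rad. Both corners pushed back at about 15 N when pressed against the rail. The largest swing I measured was about 0.12 rad.
- **Bracket:**
  - The plate met the upright at the predicted depth, and sideways it was about 0.5 mm off centre.
  - When I pressed down, it stopped within 1 mm of the expected seated height at about 18 N.
  - In the last picture it hangs seated to within about 2 mm, with its bar across the carton front.
- **Robot and bystanders:** The arm had withdrawn and was touching nothing. The goblet looked unmoved in the late pictures, but I made no final measurement of the glasses or the tape roll.

**What disagreed:**
- Joint 6 reached its range limit during the first left-hand push. The tool drifted a few millimetres towards the inner edge of the guard, so I backed off and turned the tool half round.
- On the final press at 33 N the tool sank 3 mm further. I read that as the web slipping in the fingers.
- My first overlay showed the bracket too low, because I had assumed the wrong web height. It agreed once that was corrected.

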